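# Clamp the amber bottle on the orbital shaker

## Task

Get the amber bottle ready for shaking: pull the shaker's sprung blue jaw out by its black knob until it stops and its catch holds it open, then set the amber bottle down upright (not dropped) on the mat between the jaws. Then press the red catch tab so that the jaw springs shut and clamps the bottle against the fixed rear jaw; leave everything else where it stands.

Things in the scene. Friction and masses are not known exactly. Their poses are not given: they have to be found in the camera images.
- shaker: low white orbital shaker, fixed; 250 x 206 mm platform, black mat, top 89 mm above the bench. Origin: centre of underside; -x its front (to the robot), y across, z up. On the mat: fixed rear vee jaw (x 81 to 112 mm, 54 mm high), guide rods at y = +-50 mm (20 mm high), the sprung blue jaw sliding on them, front crosshead with the catch (x -124 to -94 mm, 37 mm high)
- clamp (a joint): travel of the sprung blue jaw along the shaker's -x, m: 0 = run home, empty; 0.020 = shut on the 60 mm bottle; 0.062 = out at its stop. The spring pushes home with 4.5 N at 0, 9 N at the stop; the hook of the catch adds 3 N as it rides over the jaw's pin (0.040 to 0.058), then drops and holds the jaw at about 0.059 when let go. Its vee plates reach 54 mm above the mat
- clamp_knob (a point): point on the axis of the jaw's upright black pull knob, 20 mm below its top, at the height to grip (165 mm above the bench); the knob is 27 mm in diameter and gripped from 20 mm below to 20 mm above this point; it moves with the jaw along the shaker's -x when pulled (62 mm in all). Axes as the shaker's
- catch_tab (a point): centre of the top of the red catch tab (36 x 36 mm), about 135 mm above the bench, out in front of the front crosshead; pressing it straight down by 8 to 11 mm (4 to 7 N) lifts the hook and lets the jaw go; it springs back up
- catch (a joint): angle of the catch lever in rad: 0 = hook down, grows as the tab is pressed, 0.30 = fully pressed (tab about 12 mm lower); the hook lets the pin go at about 0.15 to 0.2
- seat (a point): point on top of the mat where the centre of the amber bottle's underside is when it is clamped against the rear vee jaw; axes as the shaker's. With the jaw held open there are 42 mm of room in front of this position and 15 mm to each guide rod
- amber_bottle: brown (amber) bottle with a light blue cap and a white label, 60 mm in diameter, 162 mm tall, about 0.28 kg, standing on the bench; straight sides up to about 113 mm, then a shoulder, cap 43 mm in diameter from 130 to 162 mm. Origin: centre of its underside, z up its axis
- small_bottle: small clear lab bottle with a dark blue cap, 44 mm in diameter, 77 mm tall: a bystander. Origin: centre of its underside
- pale_cap_bottle: white bottle with a light blue cap, 68 mm in diameter, 152 mm tall: a bystander. Origin: centre of its underside
- tip_box: pipette tip box with a dark blue lid, 91 x 123 x 81 mm: a bystander. Origin: centre of its underside
Things that resemble listed ones, but are neither listed nor needed, are in the scene too. Leave any yellow look-alike of the amber_bottle alone.

How it is judged (in metres and radians):
On the way, in this order (a step that is already met when the one before it is completed fails the run):
1. the sprung jaw has been pulled out to its stop and the catch holds it open with the hand off it (value of joint clamp above 0.055 m and contact force between the arm and shaker below 0.3 N), for 0.3 s.
2. the amber bottle stands upright on the mat between the open jaws, let go (value of joint clamp above 0.055 m and horizontal distance between amber_bottle and seat below 0.042 m and z of amber_bottle in the frame of seat between -0.006 and 0.006 m and angle between amber_bottle's own z axis and vertical below 0.1 rad and contact force between the arm and amber_bottle below 0.3 N), for 0.2 s.
At the end, for the whole second after the job is handed in: the catch is let go and the sprung jaw is shut on the amber bottle (jaw travel 15 to 26 mm, pressing on it with more than 2 N); the bottle stands upright (within 0.08 rad) on the mat, within 6 mm of its clamped place against the rear jaw, at rest and released (value of joint clamp between 0.015 and 0.026 m and value of joint catch below 0.05 rad and contact force between clamp and amber_bottle above 2 N and horizontal distance between amber_bottle and seat below 0.006 m and z of amber_bottle in the frame of seat between -0.006 and 0.006 m and angle between amber_bottle's own z axis and vertical below 0.08 rad and linear speed of amber_bottle below 0.02 m/s); the robot touches nothing.
It fails at once if the amber bottle is let go in the air over the shaker (contact force between anything else and amber_bottle below 0.01 N and z of amber_bottle in the frame of seat above 0.012 m and horizontal distance between amber_bottle and seat below 0.08 m).
It fails at once if the amber bottle is tipped over (angle between amber_bottle's own z axis and vertical above 0.6 rad).
It fails at once if another bottle or the tip box is moved by more than 30 mm (distance of any of small_bottle, pale_cap_bottle, tip_box from where it was at the start of the episode above 0.03 m).
It also fails if it takes over 56 s, if anything falls off the work surface, if the arm or the gripper's body presses on something with over 40 N, if the wrist force passes 120 N, or if a joint passes its speed limit or range.

## Robot

A 6-joint arm with a two-finger parallel gripper is mounted at the origin on a cart in front of the work surface, level with it; the furniture and walls round the work are solid. World frame = base frame: x ahead of the robot, y to its left, z up, the work surface at z = 0. Lengths are in m, angles in degrees, forces in N, time in s.
With the tool pointing down it reaches from about 0.4 to 0.825 m from the base axis. Payload 7 kg.
Tool frame: the origin (TCP) lies midway between the tips of the shut fingers; the grasp point (between the pads) lies 19 mm behind it (r.grip_depth is the distance from the TCP to the grasp point, in m); z points along the fingers, y is the line along which they close (so a half turn about z gives the same grasp; the last joint's range is limited). The gripper opens to 88 mm and grips with 3 to 60 N. Pads are 19 mm wide; open, the fingers measure 130 mm over their backs; the gripper's body (78 mm by 193 mm) begins 47 mm behind the grasp point.
Start: joints at [-53.566, 20.546, 0.682, 0, -70.136, -16.507], TCP at [0.23, -0.635, 0.227] pointing down, gripper open.
Joint ranges: [-176.03, 176.03], [-82.01, 121.73], [-58.28, 71.71], [-173.87, 95.51], [-174.79, -0.11], [-173.66, 173.66]. Speed limits (degrees/s): [136.94, 136.94, 172.46, 180, 180, 180].

## Interface

Orientations are given as [roll, pitch, yaw] about the fixed x, y, z axes, in that order (R = Rz(yaw) Ry(pitch) Rx(roll)).
In Python, from plant import r, capture, close_job, search_frame, outline_of gives the robot as it stands.
- The arm moves only by the shell command python3 -m creep 'ROWS' [FORCE]. ROWS is JSON, a list of rows, each a list of 7 numbers: the finger opening in mm, from 0 to 87.6, then the shift along the world's x, y, z in units of 25 mm (1.0 is 25 mm), then the turn, a rotation vector about the world's x, y, z in degrees. In form: [[hand, x, y, z, ax, ay, az], ...]. A call has 1 to 8 rows; each row shifts and turns the commanded pose from where the row before left it; what a row does not reach is not made up. A row lasts 1/12 s, in which the tool goes at most 41.7 mm and 7.16 degrees, less where a joint would pass 70% of its speed; a pose out of reach is approached as far as the arm can. A call is refused whole if a number of a shift passes 1 or a number of a turn 7.16, either way. A call with a gripper value outside its range is refused whole. The fingers move at their own pace and stop on an object; FORCE is the grip in N (left out, the last holds). Time passes only in rows, so rows that do not move let the fingers close. It gives the time, the measured TCP pose, the force, the opening and the grip force at its end, in the units of the state.
- r.get_state(): the state, without advancing time (a new reading comes with each control period).
- capture(name): name is "scene" or "top"; returns a dict with "frame" (384x512x3 uint8, red, green, blue), "K" (3x3 intrinsics, pixels), "k1" (the pictures are not rectified: a ray, as slopes to the right and down, at radius r is drawn at 1 + k1 r^2 times it, then the intrinsics apply), "origin" and "rotation" of the camera in the world. Camera axes: x right, y down, z forward; pixel columns grow to the right and rows downward; lengths in m; the calibration is good to about 2 mm. A picture is of the moment at which its call begins. There is no depth.
- close_job(): hands the job in; it is judged then, once.
Trained networks look in a picture, given as the dict that the camera call returned (one of the last four; its "shot" number tells which), for a name from the list of things; names that differ only in an ending like _2 or _b are one class to them, and where a whole thing is asked for, a point or a joint stands for the part that bears it (a point fixed in the world has none). Each returns a list of dicts, best first, with "conf" (0 to 1); they miss things now and then, are a little off and sometimes report something else, mostly with a low value. They report only what shows in the picture. A call takes as long as a camera call. They do not tell look-alikes from the thing itself.
- search_frame(picture, target): "bbox" ([left, top, right, bottom] in pixels, round what is visible of it).
- outline_of(picture, target): "region" (384x512 bool, what is visible of it) and "bbox" ([left, top, right, bottom] in pixels, round what is visible of it).
The state is a dict: "time_s": time; "joints": joint angles; "qd": joint speeds; "joint_torque": joint torques, N m; "tcp_pos": TCP position; "eef_rot": TCP orientation; "contact_force": force on the tool from outside, world axes, zero at the start; "moment": the same for the moment, N m; "gripper_width": finger opening in m; "gripper_force": force on a finger pad.
Only numpy, scipy, OpenCV 4.12 (cv2) and the standard library are available. Lean on these libraries where they do the work, as an engineer would, in place of code of your own. Each camera call takes 0.05 s, during which the arm holds its last target. There are 200 camera calls.

## Working session

There is one attempt and no reset: what is moved stays moved. The work goes in short steps, Python scripts to look and compute and a shell command to move; the robot and the scene stay as the last step left them, time stands still between calls to the robot, and variables do not carry over. Pictures are saved under pics/ and viewed, at most 10 in all, crops included, and the job is handed in when it is done.

```bash
mkdir -p pics; ls; cat > h.py <<'E'
import numpy as np, cv2
from plant import r, capture, close_job, search_frame, outline_of
def ray(c,u,v):
    K=np.array(c["K"]);k=c["k1"]
    x=(u-K[0,2])/K[0,0];y=(v-K[1,2])/K[1,1]
    s=1.0
    for _ in range(30): s=1/(1+k*(x*x+y*y)*s*s)
    return np.array(c["origin"]),np.array(c["rotation"])@np.array([x*s,y*s,1])
def atz(c,u,v,z):
    o,d=ray(c,u,v);return o+d*(z-o[2])/d[2]
def proj(c,p):
    q=np.array(c["rotation"]).T@(np.array(p)-np.array(c["origin"]));x,y=q[0]/q[2],q[1]/q[2]
    s=1+c["k1"]*(x*x+y*y);K=np.array(c["K"]);return K[0,0]*x*s+K[0,2],K[1,1]*y*s+K[1,2]
def save(c,n,crop=None,f=1):
    im=cv2.cvtColor(c["frame"],cv2.COLOR_RGB2BGR)
    if crop: im=im[crop[1]:crop[3],crop[0]:crop[2]]
    cv2.imwrite("pics/"+n,cv2.resize(im,None,fx=f,fy=f,interpolation=cv2.INTER_CUBIC))
E
python3 - <<'E'
from h import *
for n in("scene","top"):
    c=capture(n);save(c,n+"0.png",f=1.56)
    print(n,np.round(c["origin"],3),np.round(c["rotation"],3).tolist(),c["K"],c["k1"])
    for t in["shaker","clamp_knob","catch_tab","amber_bottle","small_bottle","pale_cap_bottle","tip_box"]:
        print(t,[(np.round(d["bbox"]).tolist(),round(d["conf"],2)) for d in search_frame(c,t)[:3]])
print(r.get_state())
E
```

```text
pics
scene [0.113 0.734 0.913] [-135.882, -0.898, -144.985] [[353.37312263   0.         251.71777605]
 [  0.         353.37312263 188.20121961]
 [  0.           0.           1.        ]] 0.005949410797985525
shaker [([199.0, 163.0, 297.0, 227.0], 0.71)]
clamp_knob [([218.0, 160.0, 249.0, 198.0], 0.66)]
catch_tab [([257.0, 169.0, 296.0, 181.0], 0.72), ([219.0, 162.0, 250.0, 198.0], 0.61)]
amber_bottle [([213.0, 277.0, 233.0, 321.0], 0.95), ([174.0, 264.0, 202.0, 311.0], 0.87)]
small_bottle [([222.0, 260.0, 236.0, 283.0], 0.64)]
pale_cap_bottle [([181.0, 220.0, 212.0, 266.0], 0.75), ([201.0, 166.0, 295.0, 223.0], 0.18)]
tip_box [([264.0, 124.0, 291.0, 161.0], 0.7)]
top [ 0.289 -0.022  1.374] [-167.873, 0.069, -63.097] [[367.67973254   0.         257.68497783]
 [  0.         367.67973254 191.52659726]
 [  0.           0.           1.        ]] 0.006907398165328169
shaker [([241.0, 143.0, 307.0, 225.0], 0.8)]
clamp_knob [([254.0, 160.0, 292.0, 181.0], 0.69), ([274.0, 193.0, 285.0, 224.0], 0.18)]
catch_tab [([272.0, 192.0, 281.0, 221.0], 0.76)]
amber_bottle [([150.0, 176.0, 177.0, 199.0],
[... 227 characters left out ...]
], 0.67)]
{'time_s': 0.8, 'joints': array([-5.35666651e+01,  2.05447824e+01,  6.81204115e-01, -2.96973677e-03,
       -7.01365663e+01, -1.65083747e+01]), 'qd': array([ 0.00884409,  0.12230306, -0.01383263,  0.10859234, -0.05045603,
        0.08485432]), 'joint_torque': array([-1.07070614e-04, -5.82294309e+01,  2.93283427e+01,  7.00227275e+00,
        1.24229366e-02, -4.00146723e-05]), 'tcp_pos': array([ 0.23002969, -0.63455092,  0.22656397]), 'eef_rot': array([ 1.79999068e+02,  2.63682645e-03, -1.60076049e+02]), 'contact_force': array([ 0.03495091, -0.24611884, -0.15836362]), 'moment': array([-0.03006348,  0.02503906,  0.0562397 ]), 'gripper_force': 0.0, 'gripper_width': 0.08772498816358079}
```

```bash
python3 - <<'E'
s=open('h.py').read()
s=s.replace('def ray(','from scipy.spatial.transform import Rotation as Ro\ndef RR(c): return Ro.from_euler("xyz",c["rotation"],degrees=True).as_matrix()\ndef ray(').replace('np.array(c["rotation"])','RR(c)')
open('h.py','w').write(s)
E
cat pics/x 2>/dev/null; python3 - <<'E'
from h import *
c=capture("scene");t=capture("top")
im=lambda c,b:cv2.cvtColor(c["frame"],cv2.COLOR_RGB2BGR)[b[1]:b[3],b[0]:b[2]]
a=cv2.resize(im(c,(160,110,320,340)),None,fx=2.5,fy=2.5,interpolation=cv2.INTER_CUBIC)
b=cv2.resize(im(t,(140,120,320,240)),None,fx=2.2,fy=2.2,interpolation=cv2.INTER_CUBIC)
cv2.imwrite("pics/crop0.png",np.hstack([a,cv2.copyMakeBorder(b,0,a.shape[0]-b.shape[0],0,0,0)]));print(a.shape,b.shape)
for n,u,v in(("tab",276.5,206.5),):print(n,atz(t,u,v,.135))
for u,v in((163.5,187.5),(172.5,161.5)):print(atz(t,u,v,.12))
E
```

```text
(575, 400, 3) (264, 396, 3)
tab [0.50780249 0.01908055 0.135     ]
[0.39219285 0.40172757 0.12      ]
[0.488724   0.42059231 0.12      ]
```

View pics/crop0.png

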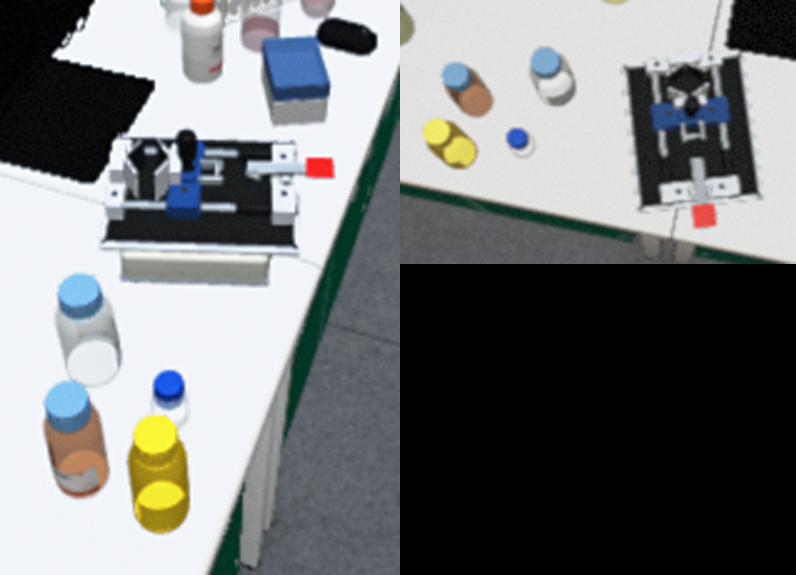

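View pics/top0.png

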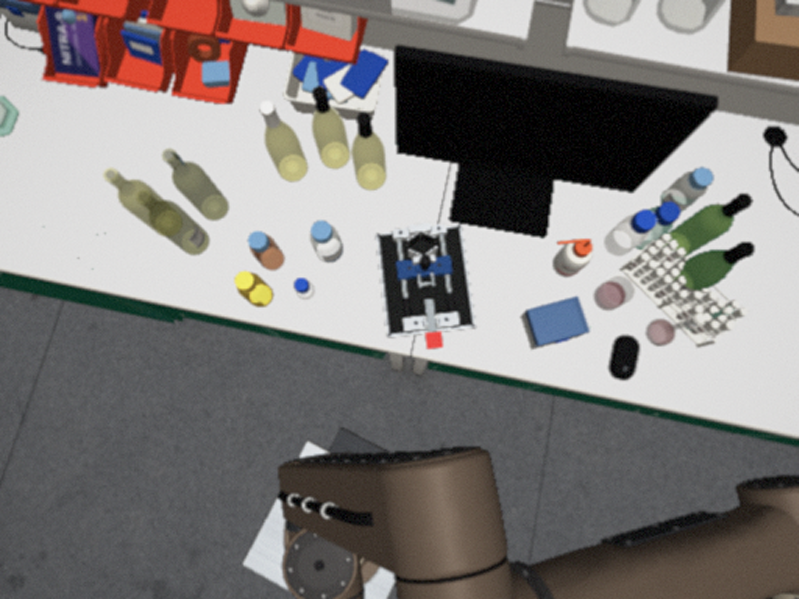

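```bash
cat > fit.py <<'E'
from h import *
from scipy.optimize import least_squares
c=capture("scene");t=capture("top")
def blob(c,b,lo,hi):
    h=cv2.cvtColor(c["frame"],cv2.COLOR_RGB2HSV);m=cv2.inRange(h,lo,hi);z=np.zeros_like(m);z[b[1]:b[3],b[0]:b[2]]=m[b[1]:b[3],b[0]:b[2]]
    n,l,s,ce=cv2.connectedComponentsWithStats(z);i=1+np.argmax(s[1:,4]);return ce[i],s[i].tolist()
def tri(p,q):
    o1,d1=ray(c,*p);o2,d2=ray(t,*q);d1/=np.linalg.norm(d1);d2/=np.linalg.norm(d2)
    s=np.linalg.lstsq(np.c_[d1,-d2],o2-o1,rcond=None)[0];a,b=o1+d1*s[0],o2+d2*s[1];return (a+b)/2,np.linalg.norm(a-b)
if __name__=="__main__":
    R=((0,150,80),(5,255,255))
    p,s=blob(c,(260,160,310,190),*R);q,s2=blob(t,(260,205,295,235),*R);print("tab",p,q,s,s2,tri(p,q),atz(t,*q,.135),atz(c,*p,.135))
    B=((98,60,120),(112,190,255))
    p,s=blob(c,(170,255,200,290),*B);q,s2=blob(t,(150,140,180,170),*B);print("ambercap",p,q,s,s2,tri(p,q),atz(t,*q,.16),atz(c,*p,.158))
    D=((108,120,40),(125,255,255))
    p,s=blob(c,(210,160,250,200),*D);q,s2=blob(t,(245,155,295,185),*D);print("jaw",p,q,s,s2)
    C=[(-.125,.103),(-.125,-.103),(.125,.103),(.125,-.103)]
    for u,v in((641,209),(760,196),(625,67),(742,57)):print(atz(t,140+(u-400)/2.2,120+v/2.2,.089)[:2])
    im=lambda c,b:cv2.cvtColor(c["frame"],cv2.COLOR_RGB2BGR)[b[1]:b[3],b[0]:b[2]]
    a=cv2.resize(im(t,(235,138,315,230)),None,fx=5,fy=5,interpolation=cv2.INTER_CUBIC)
    b=cv2.resize(im(c,(195,155,305,230)),None,fx=3.5,fy=3.5,interpolation=cv2.INTER_CUBIC)
    cv2.imwrite("pics/crop1.png",np.hstack([a,cv2.copyMakeBorder(b,0,a.shape[0]-b.shape[0],0,0,0)]));print(a.shape,b.shape)
E
python3 fit.py
```

```text
tab [287.52777778 176.59722222] [277.84415584 217.5974026 ] [283, 173, 10, 8, 72] [274, 213, 9, 10, 77] (array([ 0.47532434, -0.00210337,  0.13169717]), np.float64(0.0016526878224285926)) [ 0.47562148 -0.00190124  0.135     ] [0.47296157 0.00087253 0.135     ]
ambercap [186.77852349 272.03355705] [164.97321429 153.9375    ] [178, 262, 18, 21, 298] [159, 149, 13, 11, 112] (array([0.49493438, 0.44700113, 0.14799573]), np.float64(0.0028722513401714237)) [0.49423288 0.44311097 0.16      ] [0.48848523 0.45037953 0.158     ]
jaw [234.55871886 185.80782918] [271.10542169 171.73795181] [226, 166, 17, 32, 281] [253, 164, 37, 16, 332]
[0.44570864 0.09189405]
[ 0.55101847 -0.06911059]
[0.64584727 0.2245498 ]
[0.7496364  0.05844039]
(460, 400, 3) (262, 385, 3)
```

View pics/crop1.png

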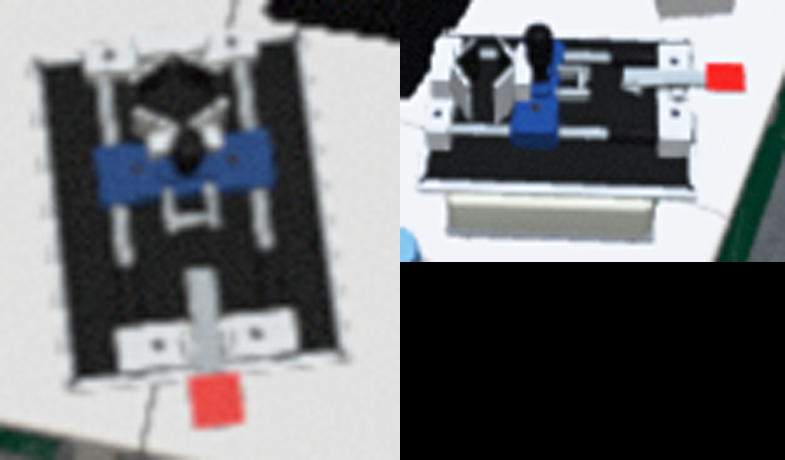

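```bash
cat > loc.py <<'E'
from h import *
O=np.array([.5981,.0764]);A=np.radians(33.0)
ex=np.array([np.cos(A),np.sin(A)]);ey=np.array([-ex[1],ex[0]])
def sh(p):d=p[:2]-O;return np.round([d@ex*1e3,d@ey*1e3],1)
def wo(x,y):return O+x*ex+y*ey
T=lambda x,y:(235+x/5,138+y/5)
S=lambda x,y:(195+(x-400)/3.5,155+y/3.5)
E
python3 - <<'E'
from loc import *
c=capture("scene");t=capture("top")
for n,u,z in(("knob mid",T(188,150),.16),("knobtop",T(186,140),.185),("rodL end",T(123,265),.109),("rodR end",T(263,248),.109),("blueFL",T(102,205),.12),("blueFR",T(273,187),.12),("blueRL",T(96,150),.12),("tab",T(217,401),.135),("rear blk L",T(108,55),.143),("rear blk R",T(233,42),.143),("veeL tip",T(137,108),.143),("veeR tip",T(215,85),.143),("vee apex",T(178,62),.143)):print(n,sh(atz(t,*u,z)))
for n,u,z in(("knobtop",S(539,33),.185),("knob165",S(540,48),.165),("tab",S(725,77),.135),("veeNear",S(495,60),.143),("FL corner",S(690,190),.089),("RL",S(424,185),.089),("FR",S(690,42),.089),("RR",S(455,35),.089)):print(n,sh(atz(c,*u,z)))
for z in(.165,.185):
  p=[*wo(.021,0),z];print(proj(c,p),proj(t,p))
E
```

```text
knob mid [23.1  0.5]
knobtop [23.2  2.8]
rodL end [-41.4  52. ]
rodR end [-39.7 -47.5]
blueFL [ 0.7 62.3]
blueFR [  0.9 -58.8]
blueRL [41.1 62.4]
tab [-147.6   -0.6]
rear blk L [102.5  47.2]
rear blk R [102.6 -41.2]
veeL tip [61.7 31.2]
veeR tip [ 72.6 -24.9]
vee apex [92.1 -1.1]
knobtop [20.4 11.5]
knob165 [20.1  9.1]
tab [-147.1    6.6]
veeNear [61.7  3.5]
FL corner [-116.9  103.4]
RL [116.6 109. ]
FR [-120.1  -89.3]
RR [112.2 -87.4]
(np.float64(234.9015382440408), np.float64(166.72554054706654)) (np.float64(272.86465419833274), np.float64(168.16329384768218))
(np.float64(234.78170195569578), np.float64(161.9363392728179)) (np.float64(273.0980868378771), np.float64(166.54094549479368))
```

```bash
python3 -m creep '[[87,0,0,1,0,0,6.5],[87,0,0,1,0,0,6.5],[87,0.48,0.91,1,0,0,0],[87,0.48,0.91,1,0,0,0],[87,0.48,0.91,0,0,0,0],[87,0.48,0.91,0,0,0,0],[87,0.48,0.91,0,0,0,0],[87,0.48,0.91,0,0,0,0]]' 20
python3 -m creep '[[87,0.48,0.91,0,0,0,0],[87,0.48,0.91,0,0,0,0],[87,0.48,0.91,0,0,0,0],[87,0.48,0.91,0,0,0,0],[87,0.48,0.91,0,0,0,0],[87,0.48,0.91,0,0,0,0],[87,0.48,0.91,0,0,0,0],[87,0.48,0.91,0,0,0,0]]'
python3 -m creep '[[87,0.48,0.91,0,0,0,0],[87,0.48,0.91,0,0,0,0],[87,0.48,0.91,0,0,0,0],[87,0.48,0.91,0,0,0,0],[87,0.48,0.91,0,0,0,0],[87,0.48,0.91,0,0,0,0],[87,0.48,0.91,0,0,0,0],[87,0.48,0.91,0,0,0,0]]'
```

```text
time_s: 1.77
tcp_pos: [0.3024, -0.4969, 0.3268]
eef_rot: [-180.0, 0.0, -147.1]
contact_force: [0.7, -0.1, 0.1]
gripper_width: 0.0872
gripper_force: 0.0
time_s: 2.43
tcp_pos: [0.3984, -0.3149, 0.3268]
eef_rot: [-180.0, 0.0, -147.1]
contact_force: [0.3, 0.1, -0.7]
gripper_width: 0.0869
gripper_force: 0.0
time_s: 3.1
tcp_pos: [0.4944, -0.1329, 0.3268]
eef_rot: [-180.0, 0.0, -147.1]
contact_force: [0.9, 0.5, -0.2]
gripper_width: 0.0872
gripper_force: 0.0
```

```bash
python3 -m creep '[[87,0.6,1,0,0,0,0],[87,0.6,1,0,0,0,0],[87,0.6,1,0,0,0,0],[87,0.6,1,0,0,0,0],[87,0.6,1,0,0,0,0],[87,0.6,1,0,0,0,0],[87,0.6,1,0,0,0,0],[87,0.6,1,0,0,0,0]]'
python3 -m creep '[[87,0,0.5,-0.8,0,0,0],[87,0,0.5,-0.8,0,0,0],[87,0,0,-0.8,0,0,0],[87,0,0,-0.8,0,0,0],[87,0,0,0,0,0,0]]'
python3 - <<'E'
from loc import *
c=capture("scene");t=capture("top")
p=r.get_state()["tcp_pos"];print(p,sh(p),proj(c,p),proj(t,p))
a=cv2.cvtColor(c["frame"],cv2.COLOR_RGB2BGR)[90:240,170:320]
cv2.imwrite("pics/d.png",cv2.resize(a,None,fx=4,fy=4,interpolation=cv2.INTER_CUBIC))
E
```

```text
time_s: 3.77
tcp_pos: [0.6146, 0.0673, 0.3267]
eef_rot: [-180.0, 0.0, -147.1]
contact_force: [0.6, -0.7, 0.6]
gripper_width: 0.0868
gripper_force: 0.0
time_s: 4.18
tcp_pos: [0.6119, 0.0909, 0.2422]
eef_rot: [179.9, -0.4, -147.1]
contact_force: [-0.5, -0.3, -0.9]
gripper_width: 0.087
gripper_force: 0.0
[0.61398638 0.09073987 0.24664826] [21.1  3.4] (np.float64(234.2672791283082), np.float64(147.06931263967203)) (np.float64(272.81162028063477), np.float64(161.26824206170045))
```

View pics/d.png

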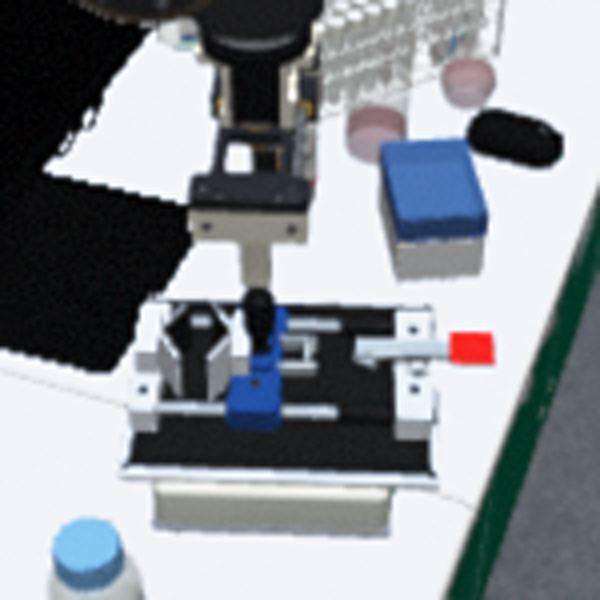

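```bash
python3 -m creep '[[87,0,0,-1,0,0,0],[87,0,0,-1,0,0,0],[87,0,0,-1,0,0,0],[87,0,0,-0.5,0,0,0],[87,0,0,-0.5,0,0,0],[87,0,0,0,0,0,0]]' 20
python3 -m creep '[[25,0,0,0,0,0,0],[20,0,0,0,0,0,0],[20,0,0,0,0,0,0],[20,0,0,0,0,0,0],[20,0,0,0,0,0,0],[20,0,0,0,0,0,0],[20,0,0,0,0,0,0],[20,0,0,0,0,0,0]]' 15
```

```text
time_s: 4.78
tcp_pos: [0.6137, 0.0906, 0.1458]
eef_rot: [180.0, -0.1, -147.1]
contact_force: [-0.4, 0.6, 0.4]
gripper_width: 0.0872
gripper_force: 0.0
time_s: 5.45
tcp_pos: [0.614, 0.0909, 0.1466]
eef_rot: [180.0, 0.0, -147.1]
contact_force: [-0.1, -0.4, -0.1]
gripper_width: 0.0393
gripper_force: 0.0
```

```bash
python3 -m creep '[[20,0,0,0,0,0,0],[20,0,0,0,0,0,0],[20,0,0,0,0,0,0],[20,0,0,0,0,0,0],[20,0,0,0,0,0,0]]' 30
```

```text
time_s: 5.87
tcp_pos: [0.6144, 0.0904, 0.1466]
eef_rot: [-180.0, -0.0, -147.1]
contact_force: [4.1, -4.2, -2.6]
gripper_width: 0.0258
gripper_force: 30.0
```

```bash
python3 -m creep '[[20,0.04,-0.07,0,0,0,0],[20,-0.18,-0.116,0,0,0,0],[20,-0.18,-0.116,0,0,0,0],[20,-0.18,-0.116,0,0,0,0],[20,-0.18,-0.116,0,0,0,0],[20,-0.18,-0.116,0,0,0,0],[20,-0.18,-0.116,0,0,0,0]]' 40
python3 -m creep '[[20,-0.18,-0.116,0,0,0,0],[20,-0.18,-0.116,0,0,0,0],[20,-0.18,-0.116,0,0,0,0],[20,-0.18,-0.116,0,0,0,0],[20,-0.18,-0.116,0,0,0,0],[20,0,0,0,0,0,0]]'
```

```text
time_s: 6.45
tcp_pos: [0.5895, 0.0738, 0.1466]
eef_rot: [180.0, 0.3, -147.0]
contact_force: [5.2, 6.6, -5.3]
gripper_width: 0.0254
gripper_force: 40.0
time_s: 6.95
tcp_pos: [0.5668, 0.0589, 0.1466]
eef_rot: [180.0, 0.3, -147.1]
contact_force: [6.4, 4.6, -5.9]
gripper_width: 0.0255
gripper_force: 40.0
```

```bash
python3 -m creep '[[20,-0.13,-0.085,0,0,0,0],[20,-0.1,-0.065,0,0,0,0],[20,0,0,0,0,0,0],[20,0,0,0,0,0,0]]'
```

```text
time_s: 7.28
tcp_pos: [0.5626, 0.0561, 0.1466]
eef_rot: [180.0, 0.4, -147.0]
contact_force: [10.4, 6.5, -10.0]
gripper_width: 0.0255
gripper_force: 40.0
```

```bash
python3 -m creep '[[20,0.1,0.065,0,0,0,0],[20,0.08,0.052,0,0,0,0],[20,0,0,0,0,0,0]]' 20
python3 -m creep '[[87,0,0,0,0,0,0],[87,0,0,0,0,0,0],[87,0,0,0,0,0,0],[87,0,0,0,0,0,0],[87,0,0,0,0,0,0],[87,0,0,0,0,0,0],[87,0,0,0,0,0,0],[87,0,0,0,0,0,0]]'
python3 -m creep '[[87,0,0,1,0,0,0],[87,0,0,1,0,0,0],[87,0,0,1,0,0,0],[87,0,0,1,0,0,0],[87,0,0,1,0,0,0],[87,0,0,1,0,0,0],[87,0,0,1,0,0,0],[87,0,0,0,0,0,0]]'
python3 - <<'E'
from loc import *
c=capture("scene");t=capture("top")
a=cv2.resize(cv2.cvtColor(c["frame"],cv2.COLOR_RGB2BGR)[155:230,195:305],None,fx=5,fy=5,interpolation=cv2.INTER_CUBIC)
cv2.imwrite("pics/e.png",a)
E
```

```text
time_s: 7.53
tcp_pos: [0.5649, 0.0575, 0.1466]
eef_rot: [180.0, 0.1, -147.1]
contact_force: [2.3, 4.3, -2.1]
gripper_width: 0.0257
gripper_force: 20.0
time_s: 8.2
tcp_pos: [0.5642, 0.0564, 0.1466]
eef_rot: [-180.0, -0.0, -147.1]
contact_force: [0.4, 1.3, -0.0]
gripper_width: 0.0732
gripper_force: 0.0
time_s: 8.87
tcp_pos: [0.5663, 0.0565, 0.3272]
eef_rot: [-179.8, 0.4, -147.0]
contact_force: [0.6, 1.0, 1.2]
gripper_width: 0.0869
gripper_force: 0.0
```

View pics/e.png

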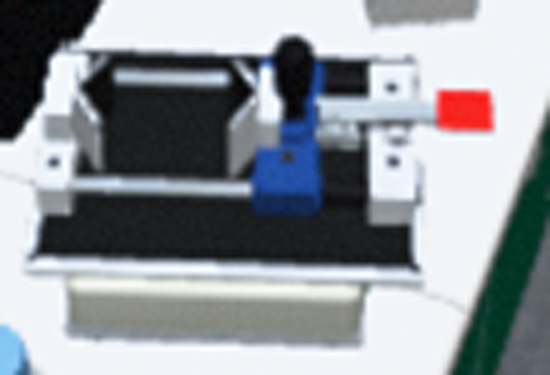

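```bash
python3 - <<'E'
from loc import *
c=capture("scene");t=capture("top")
G=lambda x,y:(195+x/5,155+y/5)
for n,x,y,z in(("rear tip bot",101,172,.089),("front tip bot",230,172,.089),("rear tip top",98,115,.143),("front tip top",233,122,.143)):print(n,sh(atz(c,*G(x,y),z)))
for n,x,y in(("FLc",413,275),("RLc",30,265)):print(n,sh(atz(c,*G(x,y),.089)))
# amber: compare projections of axis for candidate positions from cap and base
o=outline_of(c,"amber_bottle")
for d in o[:3]:print("s",d["bbox"],d["conf"])
o2=outline_of(t,"amber_bottle")
for d in o2[:3]:print("t",d["bbox"],d["conf"])
from scipy.optimize import least_squares
a=np.linspace(0,2*np.pi,40)
def pts(x,y):
    L=[(.030,.0),(.030,.113),(.0215,.130),(.0215,.162)]
    return np.array([[x+q*np.cos(k),y+q*np.sin(k),z] for q,z in L for k in a])
def bb(cam,x,y):
    P=np.array([proj(cam,p) for p in pts(x,y)]);return np.r_[P.min(0),P.max(0)]
S=[d for d in o if d["bbox"][0]<190][0]["bbox"];Tt=[d for d in o2 if d["bbox"][1]<165][0]["bbox"]
for nm,f in(("scene",lambda v:bb(c,*v)-S),("top",lambda v:bb(t,*v)-Tt),("both",lambda v:np.r_[bb(c,*v)-S,bb(t,*v)-Tt])):
    s=least_squares(f,[.49,.44],diff_step=1e-4);print(nm,s.x,np.round(s.fun,1))
E
```

```text
rear tip bot [84.2 28.5]
front tip bot [ 1.  24.4]
rear tip top [82.6 31.2]
front tip top [-1.7 33.1]
FLc [-116.1  106.4]
RLc [119.2 109.7]
s [172.2, 266.5, 204.2, 314.7] 0.89
s [213.9, 274.3, 234.5, 320.3] 0.82Traceback (most recent call last):
  File "<stdin>", line 18, in <module>
IndexError: list index out of range
```

```bash
cat > bot.py <<'E'
from loc import *
from scipy.optimize import least_squares
c=capture("scene");t=capture("top")
a=np.linspace(0,2*np.pi,40)
def pts(x,y):
    L=[(.030,.0),(.030,.113),(.0215,.130),(.0215,.162)]
    return np.array([[x+q*np.cos(k),y+q*np.sin(k),z] for q,z in L for k in a])
def bb(cam,x,y):
    P=np.array([proj(cam,p) for p in pts(x,y)]);return np.r_[P.min(0),P.max(0)]
S=[172.8,265.5,203.2,313];Tt=[160,149.5,183.5,173.5]
for nm,f in(("scene",lambda v:bb(c,*v)-S),("top",lambda v:bb(t,*v)-Tt),("both",lambda v:np.r_[bb(c,*v)-S,bb(t,*v)-Tt])):
    s=least_squares(f,[.49,.44],diff_step=1e-4);print(nm,s.x,np.round(s.fun,1))
h=lambda c,b,lo,hi:cv2.inRange(cv2.cvtColor(c["frame"],cv2.COLOR_RGB2HSV),lo,hi)[b[1]:b[3],b[0]:b[2]]
for cam,b in((c,(165,250,210,320)),(t,(150,140,190,185))):
    for nm,lo,hi in(("cap",(98,60,100),(112,200,255)),("amber",(0,60,60),(18,255,230))):
        m=h(cam,b,lo,hi);y,x=np.nonzero(m);print(nm,x.min()+b[0],y.min()+b[1],x.max()+b[0]+1,y.max()+b[1]+1)
print(wo(.041,.002))
E
python3 bot.py
```

```text
scene [0.49219294 0.45658993] [ 1.1 -1.1 -1.2  1.1]
top [0.49411741 0.43877401] [-0.3 -1.1  0.4  1.2]
both [0.49360932 0.45082511] [ 2.3 -3.  -0.2 -0.9 -3.5 -2.5 -2.4 -0. ]
cap 178 262 196 283
amber 178 273 203 309Traceback (most recent call last):
  File "bot.py", line 16, in <module>
    m=h(cam,b,lo,hi);y,x=np.nonzero(m);print(nm,x.min()+b[0],y.min()+b[1],x.max()+b[0]+1,y.max()+b[1]+1)
                                                ~~~~~^^
    return umr_minimum(a, axis, None, out, keepdims, initial, where)
ValueError: zero-size array to reduction operation minimum which has no identity
```

```bash
cat >> bot.py <<'E'
E
python3 - <<'E'
from loc import *
from scipy.optimize import least_squares
c=capture("scene")
a=np.linspace(0,2*np.pi,60)
def bb(x,y):
    P=np.array([proj(c,[x+.0215*np.cos(k),y+.0215*np.sin(k),z]) for z in(.130,.162) for k in a]);return np.r_[P.min(0),P.max(0)]
s=least_squares(lambda v:bb(*v)-[178,262,196,283],[.49,.44],diff_step=1e-4);print(s.x,s.fun)
s=least_squares(lambda v:(bb(*v)-[178,262,196,283])[:3],[.49,.44],diff_step=1e-4);print(s.x,s.fun)
E
```

```text
[0.49295984 0.44612186] [-0.6223533  -0.7358963   0.64353041  0.66786271]
[0.49159654 0.44762047] [-0.63813374 -0.02865168  0.6589976 ]
```

```bash
python3 -m creep '[[87,-0.183,0.964,0,0,0,0],[87,-0.183,0.964,0,0,0,0],[87,-0.183,0.964,0,0,0,0],[87,-0.183,0.964,0,0,0,0],[87,-0.183,0.964,0,0,0,0],[87,-0.183,0.964,0,0,0,0],[87,-0.183,0.964,0,0,0,0],[87,-0.183,0.964,0,0,0,0]]'
python3 -m creep '[[87,-0.183,0.964,0,0,0,0],[87,-0.183,0.964,0,0,0,0],[87,-0.183,0.964,0,0,0,0],[87,-0.183,0.964,0,0,0,0],[87,-0.183,0.964,0,0,0,0],[87,-0.183,0.964,0,0,0,0],[87,-0.183,0.964,0,0,0,0],[87,-0.183,0.964,0,0,0,0]]'
python3 -m creep '[[87,0,0,-1,0,0,0],[87,0,0,-1,0,0,0],[87,0,0,-1,0,0,0],[87,0,0,-1,0,0,0],[87,0,0,-1,0,0,0],[87,0,0,0,0,0,0]]'
python3 - <<'E'
from loc import *
c=capture("scene");t=capture("top")
p=r.get_state()["tcp_pos"];print(p,proj(c,p),proj(t,p))
a=cv2.resize(cv2.cvtColor(c["frame"],cv2.COLOR_RGB2BGR)[200:330,140:250],None,fx=4,fy=4,interpolation=cv2.INTER_CUBIC)
cv2.imwrite("pics/f.png",a)
E
```

```text
time_s: 9.98
tcp_pos: [0.5272, 0.2504, 0.3212]
eef_rot: [-180.0, -0.0, -147.1]
contact_force: [0.2, 0.0, 0.9]
gripper_width: 0.0872
gripper_force: 0.0
time_s: 10.65
tcp_pos: [0.4907, 0.4432, 0.3211]
eef_rot: [-180.0, -0.0, -147.1]
contact_force: [-0.1, -0.6, 0.3]
gripper_width: 0.0868
gripper_force: 0.0
time_s: 11.15
tcp_pos: [0.4889, 0.4399, 0.1904]
eef_rot: [-179.9, -0.5, -147.1]
contact_force: [-1.1, -1.6, -2.1]
gripper_width: 0.0872
gripper_force: 0.0
[0.49107543 0.44170789 0.19611292] (np.float64(186.58439298749875), np.float64(260.28384533953516)) (np.float64(162.19642942488395), np.float64(151.58217402585947))
```

View pics/f.png

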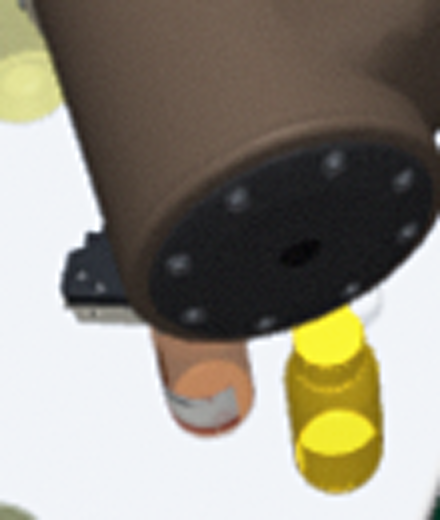

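```bash
python3 -m creep '[[87,0.08,0,-0.5,0,0,0],[87,0,0,-0.5,0,0,0],[87,0,0,-0.5,0,0,0],[87,0,0,-0.5,0,0,0],[87,0,0,-0.4,0,0,0],[87,0,0,-0.3,0,0,0],[87,0,0,0,0,0,0]]' 8
python3 -m creep '[[35,0,0,0,0,0,0],[35,0,0,0,0,0,0],[35,0,0,0,0,0,0],[35,0,0,0,0,0,0],[35,0,0,0,0,0,0],[35,0,0,0,0,0,0],[35,0,0,0,0,0,0],[35,0,0,0,0,0,0]]' 8
```

```text
time_s: 11.83
tcp_pos: [0.4929, 0.4418, 0.1282]
eef_rot: [-180.0, -0.1, -147.1]
contact_force: [-0.3, 0.0, 0.0]
gripper_width: 0.0869
gripper_force: 0.0
time_s: 12.5
tcp_pos: [0.4931, 0.4424, 0.1293]
eef_rot: [180.0, 0.0, -147.1]
contact_force: [0.4, 0.7, 1.0]
gripper_width: 0.0474
gripper_force: 7.7
```

```bash
python3 -m creep '[[30,0,0,0,0,0,0],[30,0,0,0,0,0,0],[30,0,0,0,0,0,0],[30,0,0,0,0,0,0],[30,0,0,0,0,0,0]]' 30
```

```text
time_s: 12.92
tcp_pos: [0.4931, 0.4422, 0.1292]
eef_rot: [180.0, 0.0, -147.1]
contact_force: [-0.3, 0.7, 1.5]
gripper_width: 0.0461
gripper_force: 28.7
```

```bash
python3 -m creep '[[60,0,0,0,0,0,0],[60,0,0,0,0,0,0],[60,0,0,0.12,0,0,0],[60,0,0,0.12,0,0,0],[60,0,0,0,0,0,0]]' 8
python3 -m creep '[[30,0,0,0,0,0,0],[30,0,0,0,0,0,0],[30,0,0,0,0,0,0],[30,0,0,0,0,0,0],[30,0,0,0,0,0,0],[30,0,0,0,0,0,0],[30,0,0,0,0,0,0],[30,0,0,0,0,0,0]]' 30
```

```text
time_s: 13.33
tcp_pos: [0.4934, 0.4421, 0.1358]
eef_rot: [180.0, 0.0, -147.1]
contact_force: [0.7, -0.5, -0.1]
gripper_width: 0.0596
gripper_force: 0.0
time_s: 14.0
tcp_pos: [0.4929, 0.442, 0.1348]
eef_rot: [-180.0, -0.0, -147.1]
contact_force: [-0.1, -0.8, -0.3]
gripper_width: 0.0422
gripper_force: 28.3
```

```bash
python3 -m creep '[[30,0,0,0.5,0,0,0],[30,0,0,1,0,0,0],[30,0,0,1,0,0,0],[30,0,0,1,0,0,0],[30,0,0,1,0,0,0],[30,0,0,1,0,0,0],[30,0,0,1,0,0,0],[30,0,0,1,0,0,0]]' 35
python3 -m creep '[[30,0.2,-0.4,0.5,0,0,0],[30,0.346,-0.854,0.2,0,0,0],[30,0.346,-0.854,0,0,0,0],[30,0.346,-0.854,0,0,0,0],[30,0.346,-0.854,0,0,0,0],[30,0.346,-0.854,0,0,0,0],[30,0.346,-0.854,0,0,0,0],[30,0.346,-0.854,0,0,0,0]]'
python3 -m creep '[[30,0.346,-0.854,0,0,0,0],[30,0.346,-0.854,0,0,0,0],[30,0.346,-0.854,0,0,0,0],[30,0.346,-0.854,0,0,0,0],[30,0.346,-0.854,0,0,0,0],[30,0.346,-0.854,0,0,0,0],[30,0.346,-0.854,0,0,0,0],[30,0.2,-0.454,0,0,0,0]]'
```

```text
time_s: 14.67
tcp_pos: [0.4928, 0.4417, 0.3234]
eef_rot: [-180.0, -0.0, -147.1]
contact_force: [1.3, 0.4, -3.2]
gripper_width: 0.0423
gripper_force: 33.0
time_s: 15.33
tcp_pos: [0.5587, 0.2809, 0.3393]
eef_rot: [180.0, -0.1, -147.1]
contact_force: [0.4, -0.4, -2.3]
gripper_width: 0.0426
gripper_force: 33.0
time_s: 16.0
tcp_pos: [0.6244, 0.1191, 0.3393]
eef_rot: [180.0, -0.1, -147.2]
contact_force: [0.4, -0.1, -1.4]
gripper_width: 0.0422
gripper_force: 33.0
```

```bash
python3 -m creep '[[30,0.14,-0.37,0,0,0,0],[30,0.14,-0.37,-0.5,0,0,0],[30,0,0,-0.5,0,0,0],[30,0,0,0,0,0,0]]'
python3 - <<'E'
from loc import *
c=capture("scene");t=capture("top")
p=r.get_state()["tcp_pos"];print(p,sh(p))
im=lambda c,b,f:cv2.resize(cv2.cvtColor(c["frame"],cv2.COLOR_RGB2BGR)[b[1]:b[3],b[0]:b[2]],None,fx=f,fy=f,interpolation=cv2.INTER_CUBIC)
a=im(c,(190,90,310,230),4)
cv2.imwrite("pics/g.png",a)
E
```

```text
time_s: 16.33
tcp_pos: [0.6299, 0.1028, 0.3119]
eef_rot: [179.9, -0.2, -147.1]
contact_force: [-0.2, 0.3, -3.2]
gripper_width: 0.0422
gripper_force: 33.0
[0.63084047 0.10333784 0.3146514 ] [42.1  4.8]
```

View pics/g.png

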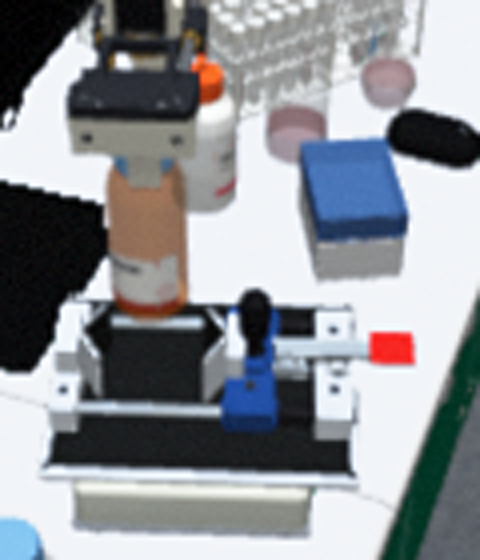

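```bash
python3 -m creep '[[30,0.06,-0.09,-0.6,0,0,0],[30,0,0,-0.6,0,0,0],[30,0,0,-0.6,0,0,0],[30,0,0,-0.6,0,0,0],[30,0,0,-0.6,0,0,0],[30,0,0,-0.3,0,0,0],[30,0,0,-0.1,0,0,0],[30,0,0,0,0,0,0]]'
python3 -m creep '[[30,0,0,-0.1,0,0,0],[30,0,0,-0.1,0,0,0],[30,0,0,0,0,0,0],[30,0,0,0,0,0,0]]'
```

```text
time_s: 17.1
tcp_pos: [0.6328, 0.1014, 0.2303]
eef_rot: [-180.0, -0.0, -147.0]
contact_force: [-0.1, -0.4, -2.5]
gripper_width: 0.0419
gripper_force: 33.0
time_s: 17.43
tcp_pos: [0.6328, 0.1011, 0.2254]
eef_rot: [-180.0, 0.0, -147.1]
contact_force: [0.3, 0.3, -2.9]
gripper_width: 0.042
gripper_force: 33.0
```

```bash
python3 -m creep '[[30,0,0,-0.06,0,0,0],[30,0,0,0,0,0,0],[30,0,0,0,0,0,0]]'
python3 -m creep '[[30,0,0,-0.04,0,0,0],[30,0,0,0,0,0,0],[30,0,0,0,0,0,0]]'
```

```text
time_s: 17.68
tcp_pos: [0.6328, 0.101, 0.2238]
eef_rot: [-180.0, 0.0, -147.1]
contact_force: [-0.7, -0.0, -1.6]
gripper_width: 0.0425
gripper_force: 33.2
time_s: 17.93
tcp_pos: [0.6333, 0.1012, 0.2237]
eef_rot: [-180.0, 0.1, -147.1]
contact_force: [-1.3, 1.5, 5.6]
gripper_width: 0.042
gripper_force: 33.9
```

```bash
python3 -m creep '[[50,0,0,0,0,0,0],[60,0,0,0,0,0,0],[80,0,0,0,0,0,0],[87,0,0,0,0,0,0],[87,0,0,0,0,0,0],[87,0,0,0,0,0,0],[87,0,0,0,0,0,0]]' 10
python3 -m creep '[[87,0,0,0.5,0,0,0],[87,0,0,1,0,0,0],[87,0,0,1,0,0,0],[87,0,0,1,0,0,0],[87,0,0,1,0,0,0],[0,0,0,0,0,0,0],[0,0,0,0,0,0,0]]'
python3 - <<'E'
from loc import *
c=capture("scene")
print(wo(-.1475,.002),r.get_state()["tcp_pos"])
im=lambda c,b,f:cv2.resize(cv2.cvtColor(c["frame"],cv2.COLOR_RGB2BGR)[b[1]:b[3],b[0]:b[2]],None,fx=f,fy=f,interpolation=cv2.INTER_CUBIC)
cv2.imwrite("pics/i.png",im(c,(190,90,310,230),4))
E
```

```text
time_s: 18.52
tcp_pos: [0.6326, 0.101, 0.2224]
eef_rot: [180.0, -0.0, -147.1]
contact_force: [-0.2, 0.3, 0.6]
gripper_width: 0.0829
gripper_force: 0.0
time_s: 19.1
tcp_pos: [0.6333, 0.1013, 0.3369]
eef_rot: [-180.0, 0.2, -147.1]
contact_force: [-0.2, -0.7, -2.2]
gripper_width: 0.0785
gripper_force: 0.0
[ 0.47330681 -0.00225692] [0.6326526  0.1011941  0.33527445]
```

View pics/i.png

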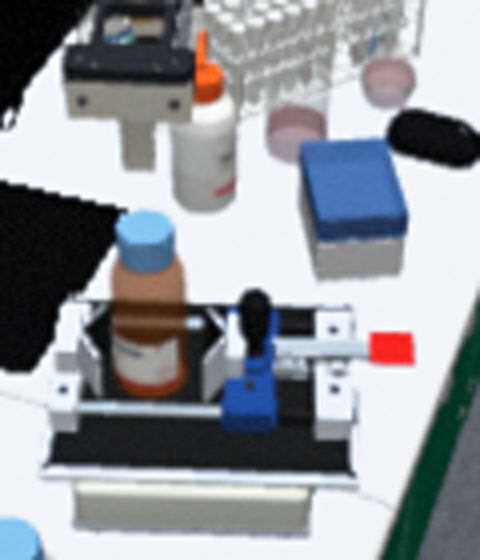

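```bash
python3 -m creep '[[0,-0.8,-0.52,0,0,0,0],[0,-0.8,-0.52,0,0,0,0],[0,-0.8,-0.52,0,0,0,0],[0,-0.8,-0.52,0,0,0,0],[0,-0.8,-0.52,0,0,0,0],[0,-0.8,-0.52,0,0,0,0],[0,-0.8,-0.52,0,0,0,0],[0,-0.8,-0.52,0,0,0,0]]'
python3 -m creep '[[0,0,0,-1,0,0,0],[0,0,0,-1,0,0,0],[0,0,0,-1,0,0,0],[0,0,0,-1,0,0,0],[0,0,0,-1,0,0,0],[0,0,0,-1,0,0,0],[0,0,0,-0.5,0,0,0],[0,0,0,0,0,0,0]]'
```

```text
time_s: 19.82
tcp_pos: [0.4711, -0.0037, 0.3338]
eef_rot: [180.0, -0.1, -147.1]
contact_force: [0.2, 0.3, -0.1]
gripper_width: 0.0222
gripper_force: 0.0
time_s: 20.48
tcp_pos: [0.4699, -0.0037, 0.1687]
eef_rot: [179.9, -0.4, -147.1]
contact_force: [-0.5, 0.4, -0.3]
gripper_width: 0.0006
gripper_force: 0.0
```

```bash
python3 -m creep '[[0,0.05,0.02,-0.6,0,0,0],[0,0,0,-0.5,0,0,0],[0,0,0,-0.3,0,0,0],[0,0,0,0,0,0,0],[0,0,0,0,0,0,0]]'
python3 -m creep '[[0,0,0,-0.12,0,0,0],[0,0,0,-0.12,0,0,0],[0,0,0,0,0,0,0]]'
```

```text
time_s: 20.9
tcp_pos: [0.474, -0.0025, 0.1379]
eef_rot: [-180.0, -0.0, -147.1]
contact_force: [-0.3, 0.0, 0.9]
gripper_width: 0.0005
gripper_force: 0.0
time_s: 21.15
tcp_pos: [0.4736, -0.0028, 0.1318]
eef_rot: [-180.0, -0.0, -147.1]
contact_force: [-0.8, 0.3, 1.1]
gripper_width: 0.0003
gripper_force: 0.1
```

```bash
python3 -m creep '[[0,0,0,-0.12,0,0,0],[0,0,0,-0.1,0,0,0],[0,0,0,0,0,0,0]]'
python3 -m creep '[[0,0,0,-0.08,0,0,0],[0,0,0,0,0,0,0],[0,0,0,0,0,0,0]]'
```

```text
time_s: 21.4
tcp_pos: [0.4736, -0.0027, 0.1257]
eef_rot: [180.0, -0.0, -147.1]
contact_force: [-0.8, -2.2, 2.6]
gripper_width: 0.0006
gripper_force: 1.4
time_s: 21.65
tcp_pos: [0.4738, -0.0028, 0.1249]
eef_rot: [-180.0, -0.0, -147.0]
contact_force: [-7.1, -2.9, 12.4]
gripper_width: 0.0005
gripper_force: 6.9
```

```bash
python3 -m creep '[[0,0,0,0.3,0,0,0],[0,0,0,0.6,0,0,0],[0,0,0,1,0,0,0],[0,0,0,1,0,0,0],[0,0,0,1,0,0,0],[0,0,0,1,0,0,0],[0,0,0,0,0,0,0]]'
python3 - <<'E'
from loc import *
c=capture("scene")
im=lambda c,b,f:cv2.resize(cv2.cvtColor(c["frame"],cv2.COLOR_RGB2BGR)[b[1]:b[3],b[0]:b[2]],None,fx=f,fy=f,interpolation=cv2.INTER_CUBIC)
cv2.imwrite("pics/j.png",im(c,(190,90,310,230),4))
E
```

```text
time_s: 22.23
tcp_pos: [0.4768, -0.0017, 0.2519]
eef_rot: [-179.8, 0.5, -147.0]
contact_force: [0.4, 0.7, 0.8]
gripper_width: 0.0002
gripper_force: 0.0
```

View pics/j.png

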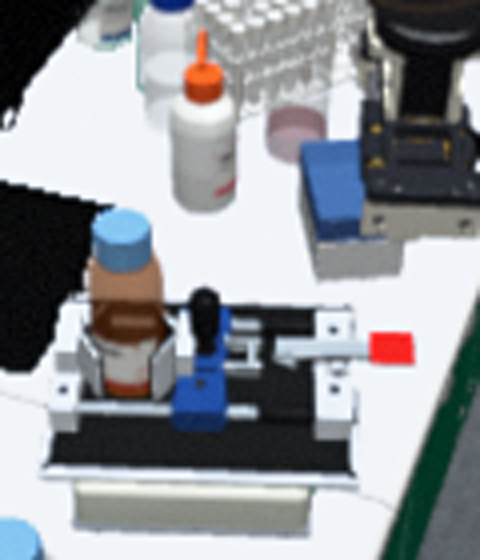

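The jaw has sprung shut. The bottle stands upright at about (127, 330) between the vees, the tab at (391, 348) is back up, and the arm is clear.

```bash
python3 -m creep '[[0,0,0,0.3,0,0,0],[0,0,0,0,0,0,0],[0,0,0,0,0,0,0],[0,0,0,0,0,0,0]]'; python3 -c "
from plant import close_job;print(close_job())"
```

```text
time_s: 22.62
tcp_pos: [0.4737, -0.0024, 0.2534]
eef_rot: [180.0, -0.1, -147.1]
contact_force: [0.5, -0.1, -0.1]
gripper_width: 0.0006
gripper_force: 0.0
the job is handed in; nothing more can be done
None
```

The amber bottle stands upright on the mat, clamped between the sprung blue jaw and the rear jaw, with the catch tab back up and the arm clear; I handed the job in at about 22.6 s, and no verdict came back.

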